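Set the test kiln's vent half open and start the drying run

ROBOT

A 6-joint arm with a two-finger parallel gripper is mounted at the origin on the work surface. World frame = base frame: x ahead of the robot, y to its left, z up, the work surface at z = 0. Lengths are in mm, angles in rad, forces in N, time in s.
With the tool pointing down it reaches from about 300 to 775 mm from the base axis. Payload 14.6 kg.
Tool frame: the origin (TCP) lies between the finger pads; the fingertips stand 25 mm ahead of it and the grasp point (between the pads) lies 6 mm ahead of it; z points along the fingers, y is the line along which they close (so a half turn about z gives the same grasp; the last joint's range is limited). The gripper opens to 94 mm and grips with 3 to 60 N. Pads are 16 mm wide; open, the fingers measure 119 mm over their backs; the gripper's body (75 mm by 177 mm) begins 78 mm behind the grasp point.
Start: joints at [-1.402, 0.3, 1.521, -0, 1.321, -0.067], TCP at [128.485, -534.772, 230.446] pointing down, gripper open.
Joint ranges: [-3.03, 3.03], [-0.79, 2.21], [0.23, 2.52], [-1.04, 4.18], [0, 3.07], [-2.55, 2.55]. Speed limits (rad/s): [2.22, 2.22, 2.57, 3.14, 3.14, 3.14].

INTERFACE

Orientations are given as [roll, pitch, yaw] about the fixed x, y, z axes, in that order (R = Rz(yaw) Ry(pitch) Rx(roll)).
In Python, from cell import manip gives the robot as it stands. The module is installed in compiled form; this text tells all that it offers.
- The arm moves only by the tool step_arm, never from a script. Its argument "series" is one flat list of numbers, 5 for each row, row after row: the shift along the world's x, y, z in mm, then the turn about the world's z in rad, then the closure, from 0 (fully open) to 1 (shut). In form: [dx, dy, dz, spin, jaw, dx, dy, dz, spin, jaw, ...]. A call has 1 to 20 rows; each row shifts and turns the commanded pose from where the row before left it; what a row does not reach is not made up. A row lasts 1/8 s, in which the tool goes at most 62.5 mm and 10.7 degrees, less where a joint would pass 70% of its speed; a pose out of reach is approached as far as the arm can. A call is refused whole if a number of a shift passes 62.5 or a number of a turn 0.188, either way. A call with a gripper value outside its range is refused whole. The fingers move at their own pace and stop on an object; "squeeze" is the grip in N (left out, the last holds). Time passes only in rows, so rows that do not move let the fingers close. It gives the time, the measured TCP pose, the force, the opening and the grip force at its end, in the units of the state.
- manip.read_state(): the state, without advancing time (a new reading comes with each control period).
- manip.camera(name): name is "scene" or "top" or "wrist"; returns (picture, depth): 400x640x3 uint8, blue, green, red; 400x640 float32, mm along the optical axis (not along the pixel's ray), 0 where there is no reading.
- manip.camera_info(name): a dict with "fovy" (degrees; the focal length in pixels is half the picture's height over the tangent of half this angle, whatever the lens; pixels are square), "cx", "cy" (the principal point, pixels), "eye" and "orientation" of the camera in the world. Camera axes: x right, y down, z forward; pixel columns grow to the right and rows downward; lengths in mm; the calibration is good to about 2 mm. A picture is of the moment at which its call begins: read the wrist's pose just before it. camera_info takes no time and is no camera call; for the wrist camera it gives the pose at the moment of the call.
- manip.sign_off(): hands the job in; it is judged then, once.
The state is a dict: "clock": time; "joints": joint angles; "qd": joint speeds; "effort": joint torques, N m; "eef_pos": TCP position; "eef_rot": TCP orientation; "wrist_force": force on the tool from outside, world axes, zero at the start; "moment": the same for the moment, N m; "finger_gap": finger opening in mm; "finger_force": force on a finger pad.
Only numpy, scipy, OpenCV 4.12 (cv2) and the standard library are available. Lean on these libraries where they do the work, as an engineer would, in place of code of your own. Each camera call takes 0.05 s, during which the arm holds its last target. There are 200 camera calls.

TASK

Get the test kiln ready for drying. With shut fingers, gently push the red tab of its vent slide away along its rails, past the half-open catch but not as far as the full-open one, and let go so that the slide springs back and latches half open; then press the green button on the control box fully down and let it up. Do not pinch or lift anything, leave the blue slide closed, and do not disturb the things standing around.

Things in the scene. Friction and masses are not known exactly. Their poses are not given: they have to be found in the camera images.
- kiln: grey bench-top test kiln with a cream brick lid, fixed: 310 x 350 mm in plan, flat roof 200 mm above the table. Origin: centre of its underside; x points away along the damper rails, z up. Two vent dampers lie side by side on the roof, centrelines 170 mm apart, one with a red and one with a blue tab; which is at the left varies.
- red_tab (a point): centre of the red upright push tab of the red damper's slide: 12 mm thick (x), 50 mm wide (y), top 55 mm above the kiln roof; this point is 34 mm above the roof. Its x axis, level, is the direction in which the slide is pushed open; the tab's near face is 6 mm from this point towards -x. With the slide closed the roof's near edge is about 56 mm from this point.
- red_damper: fixed aluminium base plate (6 mm thick, 80 mm wide) of the red damper on the kiln roof, two side rails 16 mm above the roof. Same axes as the kiln; origin: on the roof, 79 mm beyond (+x of) the closed tab's centre. A dark bracket with a sprung stop pin (black knob, up to 80 mm above the roof) spans the rails at x = 45 mm. A finger has free room on the near side of the tab.
- red_slide (a joint): opening of the red damper's slide, m: 0 closed (start), grows as the tab is pushed to +x, end stop 0.080. A spring pulls it shut (4 N at 0, 9 N at 0.080). Pushed to 0.039-0.066 and let go, it springs back onto the stop pin at 0.035 (half open); let go before 0.034 it shuts; past 0.069 it catches at 0.070 (full) for good. White rail marks: the tab's near face at half and full.
- blue_tab (a point): centre of the same kind of tab, blue, on the other damper, which must stay closed
- blue_slide (a joint): opening of the blue damper's slide in m, 0 closed; same mechanism; to be left at 0
- start_button_top (a point): centre of the top face of the green round push button, 32 mm across, about 92 mm above the table, pressed straight down; it stands in a black collar 48 mm across on top of the grey control box (110 x 120 mm, 70 mm high, fixed on the table to the right of the kiln).
- start_button (a joint): travel of the green button in m: 0 up, 0.006 fully down; sprung, about 1.5 N to start and 5 N fully down; comes up by itself
- test_cup: small terracotta test cup, 44 mm across, 42 mm high, standing on the kiln roof beyond and between the two vent dampers; bystander. Origin: centre of its underside
- kiln_post: cream ceramic kiln post, 38 mm across, 60 mm high, standing on the table beyond the control box; bystander. Origin: centre of its underside
- glaze_jar: green glaze jar with black lid, 68 mm across, 90 mm high, on the table to the right of the control box; bystander. Origin: centre of its underside
- spatula: wooden spatula lying flat on the table at the right, beyond the glaze jar, 180 mm long, roughly along x; bystander. Origin: somewhere along the tool
- bowl: white bowl, 150 mm across, 60 mm high, on the table left of the kiln; bystander. Origin: centre of its underside
- mug: blue mug, 80 mm across, 90 mm high, on the table left of the kiln; bystander. Origin: centre of its underside
There are look-alikes about, which are no part of the job. What is shaped like the part that bears start_button_top but purple is not meant.

How it is judged:
By the outcome, as a careful person would: the job done as asked, in the order asked, and still so for the second after the job is handed in, with the robot touching nothing.
It also fails if it takes over 48 s, if anything falls off the work surface, if the arm or the gripper's body presses on something with over 40 N, if the wrist force passes 120 N, or if a joint passes its speed limit or range.

## Working session

There is one attempt and no reset: what is moved stays moved. The work goes in short steps, Python scripts to look and compute and a tool call to move; the robot and the scene stay as the last step left them, time stands still between calls to the robot, and variables do not carry over. Pictures are saved under pics/ and viewed, at most 10 in all, crops included, and the job is handed in when it is done.

Besides the shell and the picture viewer there is one more tool, called after "Request:" in YAML: its name, and indented under it one key for each argument. step_arm: Moves the arm, as the interface text tells. Its arguments: {"type":"object","properties":{"series":{"type":"array"},"squeeze":{"type":"number"}},"required":["series"]}

```bash
mkdir -p pics; cat > h.py <<'E'
import numpy as np, cv2
from cell import manip
from scipy.spatial.transform import Rotation as Ro
def cam(n):
    i=manip.camera_info(n); p,d=manip.camera(n); return p,d,i
def world(d,i):
    f=200/np.tan(np.radians(i["fovy"])/2)
    v,u=np.mgrid[0:400,0:640]
    P=np.dstack([(u-i["cx"])*d/f,(v-i["cy"])*d/f,d])
    o=np.array(i["orientation"])
    R=o if o.shape==(3,3) else Ro.from_euler('xyz',o).as_matrix()
    return P@R.T+np.array(i["eye"])
E
python3 - <<'E'
from h import *
for n in("scene","top"):
    p,d,i=cam(n); print(n,i); cv2.imwrite(f"pics/{n}.png",p); np.savez(f"{n}.npz",p=p,w=world(d,i),d=d)
print(manip.read_state())
E
```

```text
scene {'fovy': 57.11606885849388, 'cx': 323.23372614223, 'cy': 193.34742721011472, 'eye': array([1363.25986955,  398.87503131,  815.24574307]), 'orientation': array([-2.17941583, -0.01365542,  2.0226483 ])}
top {'fovy': 42.177437383678495, 'cx': 319.2645441691952, 'cy': 202.5531812570433, 'eye': array([ 332.8037866 ,  -20.38507149, 1720.66609639]), 'orientation': array([-2.99933214, -0.00765021, -1.57422139])}
{'clock': 0.1, 'joints': array([-1.40161088e+00,  3.00417283e-01,  1.52147030e+00, -2.68692645e-05,
        1.32068081e+00, -6.66047401e-02]), 'qd': array([ 0.00055479, -0.00142162, -0.00245988, -0.00015399,  0.00089391,
       -0.00057301]), 'effort': array([ 2.09831669e-03, -5.32641041e+01, -3.53282082e+01,  7.10053300e-02,
        2.34618987e-02, -5.59415400e-05]), 'eef_pos': array([ 128.4431498 , -534.59995812,  229.96269535]), 'eef_rot': array([-3.14061734e+00, -3.89718909e-05,  2.35796833e-01]), 'wrist_force': array([1.17253729, 0.17892385, 0.17023315]), 'moment': array([-0.0172532 ,  0.04522012, -0.03633435]), 'finger_force': 0.0, 'finger_gap': 94.46500404668949}
```

View pics/scene.png

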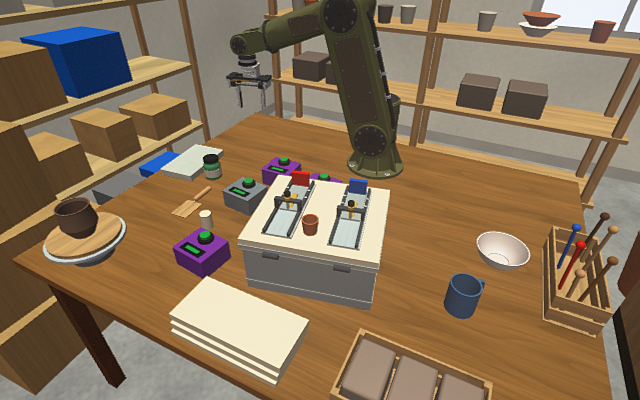

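View pics/top.png

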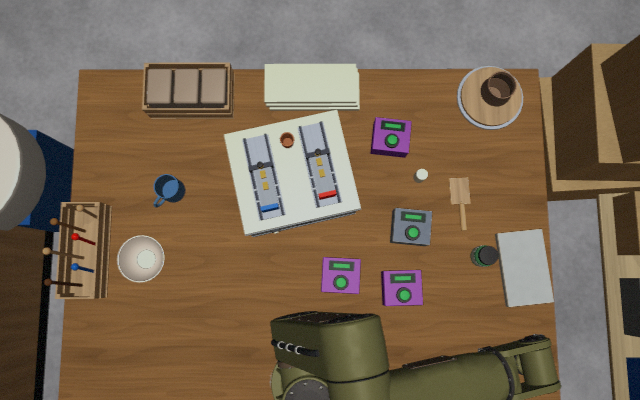

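The candidates for the button box in the top view are purple (391,137), (341,275), (403,288) and grey (411,227). Grey is the one meant: it is the only non-purple box, it stands right of the kiln, and the post and jar are beside it. The red tab is at (327,195), the blue one at (270,208). Next I'll confirm this with one crop and measure both targets.

```bash
python3 - <<'E'
from h import *
T=np.load("top.npz");S=np.load("scene.npz")
cv2.imwrite("pics/crop.png",np.hstack([cv2.resize(T["p"][100:260,220:460],None,fx=3,fy=3,interpolation=2)]))
def rep(name,m,w):
    q=w[m]; print(name,m.sum(),"med",np.median(q,0).round(1),"lo",np.percentile(q,3,axis=0).round(1),"hi",np.percentile(q,97,axis=0).round(1))
    return q
for nm,Z,box in(("top",T,(100,260,220,460)),("scene",S,(150,280,170,400))):
    p=Z["p"].astype(int);w=Z["w"];b,g,r=p[...,0],p[...,1],p[...,2]
    M=np.zeros(b.shape,bool);M[box[0]:box[1],box[2]:box[3]]=1; M&=Z["d"]>0
    h=w[...,2]
    for c,m in(("red",(r>140)&(g<80)&(b<80)&(h>215)),("blue",(b>120)&(r<80)&(g<110)&(h>215))):
        q=rep(nm+c,M&m,w)
        t=q[q[:,2]>247]
        if len(t)>4:
            mu=t.mean(0);ev,V=np.linalg.eigh(np.cov((t-mu)[:,:2].T));print("  top strip",len(t),mu.round(1),V[:,1].round(3))
    gm=M&(g>90)&(r<90)&(b<110)&(g-r>50)&(h>84)&(h<100)&(w[...,1]<-150)
    n,l,st,ce=cv2.connectedComponentsWithStats(gm.astype(np.uint8))
    for k in range(1,n):
        if st[k,4]>20: print(ce[k].round(0));rep(nm+"green",l==k,w)
# kiln roof yaw
m=(abs(T["w"][...,2]-200)<6)
m[:, :215]=0;m[:,365:]=0;m[:105]=0;m[245:]=0
x=T["w"][m][:,:2].astype(np.float32);print("roof",cv2.minAreaRect(x),np.median(T["w"][m][:,2]))
# stuff near button: height map peaks
for v,u in((227,411),(175,422),(256,485),(275,341),(288,403),(215,411)):print(u,v,T["w"][v,u].round(0))
E
```

```text
topred 68 med [569.2 -54.5 256. ] lo [561.5 -77.4 249.9] hi [576.3 -31.7 261.7]
  top strip 68 [568.9 -55.2 256. ] [-0.245  0.97 ]
topblue 15 med [527.4 117.2 254. ] lo [521.1  88.3 220.4] hi [535.7 140.2 259.3]
  top strip 13 [527.2 109.4 254.2] [-0.264  0.964]
[392. 139.]
topgreen 70 med [ 771.7 -268.9   93.6] lo [ 760.  -282.4   86.7] hi [ 785.7 -255.6   98.2]
[413. 232.]
topgreen 74 med [ 471.5 -327.1   92.7] lo [ 458.8 -341.    85.4] hi [ 484.3 -314.2   98.2]
scenered 46 med [570.6 -49.2 254.7] lo [558.8 -74.7 240.8] hi [668.9  21.  256.4]
  top strip 43 [569.8 -50.9 254.7] [-0.217  0.976]
sceneblue 44 med [532.6 113.1 254.7] lo [525.   91.5 252.9] hi [542.2 134.8 256.5]
  top strip 43 [532.7 113.6 254.8] [-0.203  0.979]
[284. 159.]
scenegreen 26 med [ 280.  -291.3   91.6] lo [ 260.6 -301.7   88.5] hi [ 290.8 -278.8   94. ]
[248. 180.]
scenegreen 34 med [ 473.2 -324.4   91.7] lo [ 459.7 -336.8   88.9] hi [ 486.3 -310.6   93.9]
[205. 234.]
scenegreen 58 med [ 773.2 -266.2   91.5] lo [ 759.3 -278.9   87.9] hi [ 785.8 -253.7   93.9]
roof ((646.9567260742188, 49.56581115722656), (313.2509460449219, 350.3251953125), 12.968668937683105) 201.1649178310339
411 227 [ 488. -324.   85.]
422 175 [ 662. -371.   55.]
485 256 [ 396. -555.   85.]
341 275 [ 338. -101.   85.]
403 288 [ 298. -293.   89.]
411 215 [ 527. -327.   76.]
```

View pics/crop.png

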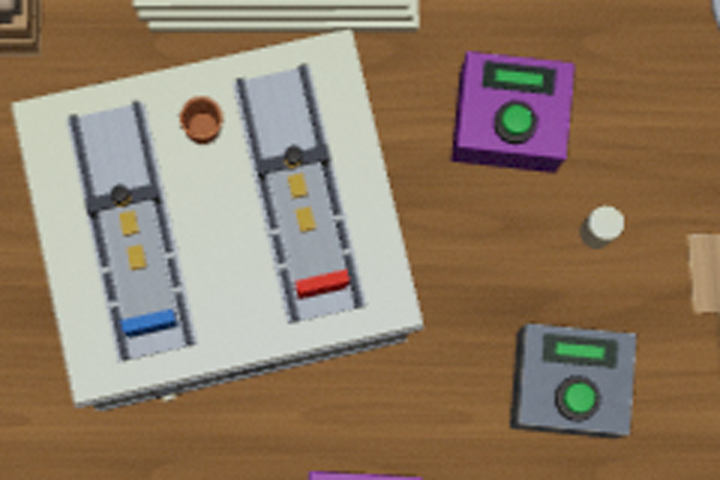

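The crop confirms it: the red tab is on the right-hand damper at crop (322,284), and the grey box with its green button is at crop (578,398). The kiln yaw is about 0.226 rad, so the push direction is (0.974, 0.224), and the tool yaw of 0.236 already lines up. First I'll shut the fingers, rise and go to a point above the near side of the red tab.

Request:
step_arm:
  series: [0,0,25,0,1,0,0,25,0,1,0,0,25,0,1,0,0,25,0,1,29,34,0,0,1,29,34,0,0,1,29,34,0,0,1,29,34,0,0,1,29,34,0,0,1,29,34,0,0,1,29,34,0,0,1,29,34,0,0,1,29,34,0,0,1,29,34,0,0,1,29,34,0,0,1,29,34,0,0,1,29,34,0,0,1,29,34,0,0,1]
  squeeze: 5

```text
clock: 2.35
eef_pos: [535.2, -57.5, 330.2]
eef_rot: [-3.141, 0.0, 0.236]
wrist_force: [0.6, -0.9, 0.2]
finger_gap: 0.6
finger_force: 0.0
```

```bash
python3 - <<'E'
from h import *
p,d,i=cam("wrist"); cv2.imwrite("pics/w1.png",p); w=world(d,i)
b,g,r=[p[...,k].astype(int) for k in range(3)]
m=(r>130)&(g<80)&(b<80)&(d>0)&(w[...,2]>210)&(w[...,2]<262)
q=w[m]; print(len(q),q.min(0),q.max(0))
t=q[q[:,2]>250]
if len(t): print(len(t),t.mean(0),cv2.minAreaRect(t[:,:2].astype(np.float32)))
print(manip.read_state()["eef_pos"])
E
```

```text
1263 [554.06186418 -77.79268284 215.97857771] [579.72357818 -18.20411321 259.04082586]
692 [572.17900883 -54.24027752 255.96553105] ((571.4629516601562, -52.480682373046875), (11.912004470825195, 50.497093200683594), 5.627843856811523)
[537.22656087 -54.28468718 329.58101804]
```

View pics/w1.png

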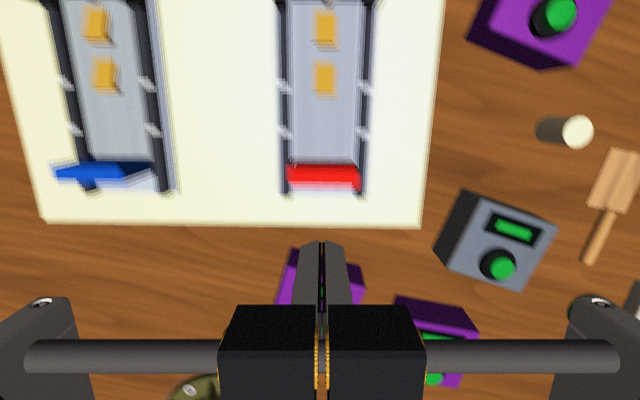

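The wrist view shows the red tab at (323,175) straight ahead of the shut fingertips at (322,245), and the blue tab is well clear at (103,172). Now I'll go down on the near side of the red tab.

Request:
step_arm:
  series: [0,0,-20,0,1,0,-2,-20,0,1,0,0,-20,0,1,0,0,-20,0,1,0,0,0,0,1,0,0,0,0,1]

```text
clock: 3.15
eef_pos: [534.7, -60.8, 251.2]
eef_rot: [3.141, -0.001, 0.236]
wrist_force: [0.1, 0.7, -0.1]
finger_gap: 0.5
finger_force: 0.0
```

Request:
step_arm:
  series: [4.9,1.1,0,0,1,4.9,1.1,0,0,1,3.9,0.9,0,0,1,2.9,0.7,0,0,1,1.9,0.5,0,0,1,1.9,0.5,0,0,1,1.9,0.5,0,0,1,1.9,0.5,0,0,1,0,0,0,0,1]

```text
clock: 4.28
eef_pos: [558.8, -55.1, 250.4]
eef_rot: [3.141, -0.0, 0.236]
wrist_force: [-3.3, -2.2, 0.4]
finger_gap: 0.5
finger_force: 1.8
```

Contact at about 4 N, as expected. Now I'll push another 50 mm or so, to an opening of about 52 mm.

Request:
step_arm:
  series: [2.9,0.7,0,0,1,2.9,0.7,0,0,1,2.9,0.7,0,0,1,2.9,0.7,0,0,1,2.9,0.7,0,0,1,2.9,0.7,0,0,1,2.9,0.7,0,0,1,2.9,0.7,0,0,1,2.9,0.7,0,0,1,2.9,0.7,0,0,1,2.9,0.7,0,0,1,2.9,0.6,0,0,1,2.9,0.6,0,0,1,2.9,0.6,0,0,1,2.9,0.6,0,0,1,2.9,0.6,0,0,1,1.9,0.5,0,0,1,0,0,0,0,1]

```text
clock: 6.52
eef_pos: [606.7, -44.2, 250.4]
eef_rot: [3.141, 0.001, 0.235]
wrist_force: [-5.8, -3.7, 2.3]
finger_gap: 0.6
finger_force: 3.6
```

```bash
python3 - <<'E'
from h import *
p,d,i=cam("wrist"); w=world(d,i); cv2.imwrite("pics/w2.png",p)
p2,d2,i2=cam("scene"); w2=world(d2,i2)
for p,d,w in((p,d,w),(p2,d2,w2)):
    b,g,r=[p[...,k].astype(int) for k in range(3)]
    m=(r>130)&(g<80)&(b<80)&(d>0)&(w[...,2]>248)&(w[...,2]<262)&(abs(w[...,1]+40)<50)
    t=w[m]; c=t.mean(0); print(len(t),c,"open",(c[:2]-[570.5,-53])@[.974,.225])
s=manip.read_state();print(s["eef_pos"],s["wrist_force"])
E
```

```text
2204 [621.93347786 -40.88016821 256.50760439] open 52.823169586363846
52 [624.53190306 -39.1635578  253.95337625] open 55.740273074369256
[606.73706032 -44.17485325 250.42743509] [-6.29889366 -5.66761834  1.75994309]
```

The opening is about 52 mm, between the two catches. Now I'll back off so the slide springs onto the half-open pin.

Request:
step_arm:
  series: [-2.9,-0.7,0,0,1,-2.9,-0.7,0,0,1,-2.9,-0.7,0,0,1,-2.9,-0.7,0,0,1,-2.9,-0.7,0,0,1,-2.9,-0.7,0,0,1,-2.9,-0.7,0,0,1,-4.9,-1.1,0,0,1,-4.9,-1.1,0,0,1,-4.9,-1.1,0,0,1,-4.9,-1.1,0,0,1,0,0,0,0,1]

```text
clock: 8.12
eef_pos: [566.9, -53.1, 250.6]
eef_rot: [3.142, -0.0, 0.236]
wrist_force: [0.8, 0.9, 0.7]
finger_gap: 0.7
finger_force: 0.0
```

```bash
python3 - <<'E'
from h import *
p,d,i=cam("wrist"); w=world(d,i); cv2.imwrite("pics/w3.png",p)
p2,d2,i2=cam("scene"); w2=world(d2,i2)
for p,d,w in((p,d,w),(p2,d2,w2)):
    b,g,r=[p[...,k].astype(int) for k in range(3)]
    m=(r>130)&(g<80)&(b<80)&(d>0)&(w[...,2]>248)&(w[...,2]<262)&(abs(w[...,1]+40)<50)
    t=w[m]; c=t.mean(0); print(len(t),c,"open",(c[:2]-[570.5,-53])@[.974,.225])
s=manip.read_state();print(s["eef_pos"],s["wrist_force"])
E
```

```text
2399 [602.34976911 -45.29994246 256.51167971] open 32.75418806034968
52 [605.30609101 -42.89001155 253.64057285] open 36.1758800472731
[567.12267391 -53.06653872 250.4990792 ] [0.26268044 0.93224358 0.78597686]
```

View pics/w3.png

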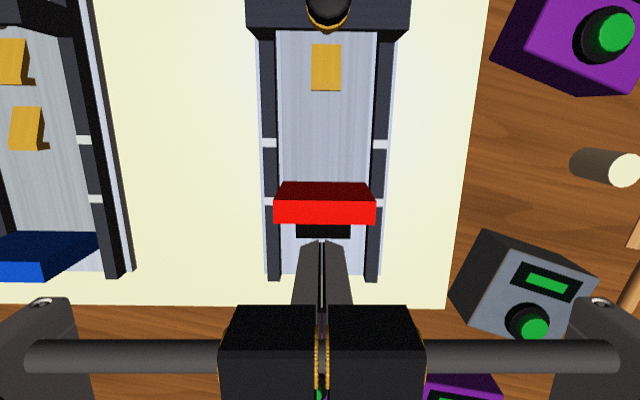

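The picture shows the red tab's near face at the half-open rail mark (270–375, 210), with the fingers clear of it and no force. The blue slide is closed. Next I'll rise and go above the green button at (472,-326).

Request:
step_arm:
  series: [-2,0,15,0,1,0,0,20,0,1,0,0,20,0,1,-11.6,-34,0,0,1,-11.6,-34,0,0,1,-11.6,-34,0,0,1,-11.6,-34,0,0,1,-11.6,-34,0,0,1,-11.6,-34,0,0,1,-11.6,-34,0,0,1,-11.6,-34,0,0,1,0,0,-40,0,1,0,0,-40,0,1,0,0,-40,0,1,0,0,-20,0,1,0,0,-10,0,1,0,0,0,0,1,0,0,0,0,1]

```text
clock: 10.48
eef_pos: [472.7, -325.4, 156.7]
eef_rot: [3.14, -0.001, 0.236]
wrist_force: [0.8, 0.1, 0.1]
finger_gap: 0.4
finger_force: 0.0
```

```bash
python3 - <<'E'
from h import *
for n in("wrist","scene"):
    p,d,i=cam(n); w=world(d,i); cv2.imwrite(f"pics/{n}4.png",p)
    b,g,r=[p[...,k].astype(int) for k in range(3)]
    m=(g>80)&(r<90)&(b<120)&(g-r>40)&(d>0)&(w[...,2]>88)&(w[...,2]<97)&(np.hypot(w[...,0]-472,w[...,1]+326)<30)
    t=w[m]; print(n,len(t)); 
    if len(t)>5: print(t.mean(0),cv2.minEnclosingCircle(t[:,:2].astype(np.float32)))
print(manip.read_state()["eef_pos"])
E
```

```text
wrist 359
[ 474.32751407 -325.29745425   92.32790011] ((470.65716552734375, -326.5357666015625), 15.810578346252441)
scene 34
[ 473.16733281 -324.34811013   91.29808699] ((472.8461608886719, -325.12091064453125), 16.319015502929688)
[ 472.57710163 -325.3029275   156.43501878]
```

View pics/wrist4.png

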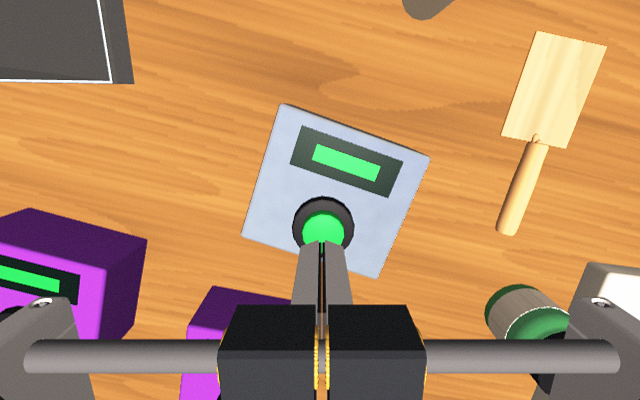

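The wrist view shows the fingertips over the green button of the grey box (323,232). I'll go down and press in small steps.

Request:
step_arm:
  series: [0,0,-15,0,1,0,0,-12,0,1,0,0,-8,0,1,0,0,-2,0,1,0,0,-2,0,1,0,0,-1.5,0,1,0,0,-1.5,0,1,0,0,-1.5,0,1,0,0,0,0,1]

```text
clock: 11.7
eef_pos: [472.4, -325.1, 112.1]
eef_rot: [3.141, -0.0, 0.236]
wrist_force: [-1.6, 1.4, 3.9]
finger_gap: 0.8
finger_force: 2.2
```

Request:
step_arm:
  series: [0,0,-1,0,1,0,0,-1,0,1,0,0,0,0,1]

```text
clock: 12.08
eef_pos: [472.5, -325.2, 111.1]
eef_rot: [3.141, -0.001, 0.236]
wrist_force: [-4.7, 4.1, 15.3]
finger_gap: 0.5
finger_force: 7.6
```

The wrist force rose from 4 to 15 N and travel stopped, so the button is fully down. Now I'll let it up, retreat straight upwards and check.

Request:
step_arm:
  series: [0,0,0,0,1,0,0,-0.5,0,1,0,0,3,0,1,0,0,4,0,1,0,0,8,0,1,0,0,20,0,1,0,0,30,0,1,0,0,30,0,1,0,0,30,0,1,0,0,0,0,1,0,0,0,0,1]

```text
clock: 13.45
eef_pos: [472.0, -324.9, 233.5]
eef_rot: [-3.141, 0.001, 0.236]
wrist_force: [0.8, 0.1, -0.1]
finger_gap: 0.3
finger_force: 0.0
```

```bash
python3 - <<'E'
from h import *
p,d,i=cam("scene"); w=world(d,i); cv2.imwrite("pics/s5.png",cv2.resize(p[120:320,120:420],None,fx=2.5,fy=2.5))
b,g,r=[p[...,k].astype(int) for k in range(3)]
m=(r>130)&(g<80)&(b<80)&(d>0)&(w[...,2]>248)&(w[...,2]<262)&(abs(w[...,1]+40)<50)
print("open",(w[m].mean(0)[:2]-[569.8,-50.9])@[.974,.225])
m=(b>120)&(r<80)&(g<110)&(d>0)&(w[...,2]>247)&(w[...,2]<262)&(abs(w[...,1]-113)<40);print("blue",w[m].mean(0))
m=(g>80)&(r<90)&(b<120)&(g-r>40)&(d>0)&(w[...,2]>80)&(w[...,2]<99)&(np.hypot(w[...,0]-472,w[...,1]+326)<30);print("btn",np.median(w[m],0))
s=manip.read_state();print(s["eef_pos"],s["wrist_force"])
E
```

```text
open 35.80886331102306
blue [532.46318616 113.53438736 254.64191947]
btn [ 474.12432982 -322.22686854   90.26726313]
[ 471.97056541 -324.82983275  233.22951428] [-0.34953456  0.25956895  0.61721735]
```

View pics/s5.png

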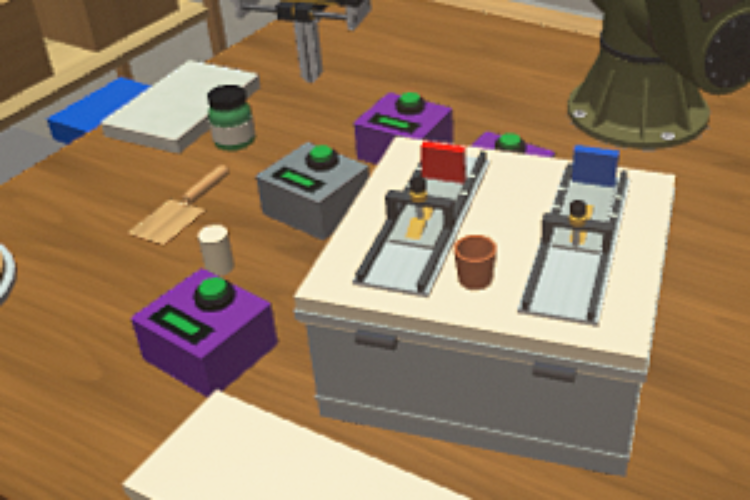

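The red slide is latched half open at about 35 mm (crop (443,160)) and the blue one is closed (595,165). The button is up (322,155), the bystanders are still in place, and the arm is clear of everything.

```bash
python3 -c "
from cell import manip
print(manip.sign_off())"
```

```text
the job is handed in; nothing more can be done
None
```

The job is handed in: the red slide is latched half open (about 35 mm), the green button was then pressed fully down and came back up, and the blue slide and the things standing around were left as they were.

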